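# Load a clock movement into a spring-jaw holder

### The job

Load the larger, oblong clock movement into the spring-jaw holder: press the sprung jaw back, lower the movement flat onto the seat with its shaft up and its long side running from jaw to jaw, and let the jaw close on it so that it is left clamped, centred across the holder. Leave the smaller square movement lying where it is.

Things in the scene. Friction and masses are not known exactly. Their poses are not given: they have to be found in the camera images.
- movement: Oblong quartz clock movement, loose, lying flat: black plastic box 64 mm long (x), 46 wide (y), 24 high, about 0.12 kg, with a brass shaft (8 mm thick at its foot) standing 18 mm up from the middle of its top. Origin: centre of its underside, z up. Turning it half round makes no difference.
- holder: Holder, fixed: base plate 190x80x8 mm; x runs from the low fixed jaw (robot side) to the tall sprung jaw, z up. Origin: centre of the underside. Seat 34 mm wide, at z 18. Fixed jaw 50 wide, x -90 to -70, top at z 30. Sprung jaw 50 wide, 16 thick, top at z 68, face at x -22 when shut (gap 48). Clamped, the movement's middle is at x -38, y 0. Spring post from x 35, top at z 57.
- jaw (a joint): Travel of the sprung jaw along the holder's +x, m: 0 shut, 0.016 closed on the oblong movement, 0.035 fully back (gap 83 mm). Spring: 3 N at 0, 5.4 N at 0.016, 8.2 N at 0.035; damped, it shuts by itself in about 0.25 s. A movement held over the fixed jaw, underside 34 to 50 mm above the bench, meets its face, can push it back and then go down into the gap.
- small_movement: The smaller, square clock movement, a bystander: a black plastic box 44 x 44 x 18 mm with the same brass shaft on top, loose on the bench. Origin: centre of its underside, z up.
Mind the look-alikes: they are no part of the job. What is shaped like the movement but orange or pink is not meant.

How it is judged:
By the outcome, as a careful person would: the job done as asked, in the order asked, and still so for the second after the job is handed in, with the robot touching nothing.
It also fails if it takes over 38 s, if anything falls off the work surface, if the arm or the gripper's body presses on something with over 40 N, if the wrist force passes 120 N, or if a joint passes its speed limit or range.

### The arm

A 6-joint arm with a two-finger parallel gripper is mounted at the origin on the work surface. World frame = base frame: x ahead of the robot, y to its left, z up, the work surface at z = 0. Lengths are in m, angles in rad, forces in N, time in s.
With the tool pointing down it reaches from about 0.25 to 0.725 m from the base axis. Payload 4 kg.
Tool frame: the origin (TCP) lies midway between the tips of the shut fingers; the grasp point (between the pads) lies 19 mm behind it; z points along the fingers, y is the line along which they close (so a half turn about z gives the same grasp; the last joint's range is limited). The gripper opens to 85 mm and grips with 20 to 120 N. Pads are 22 mm wide; open, the fingers measure 114 mm over their backs; the gripper's body (76 mm by 85 mm) begins 54 mm behind the grasp point. The pads swing forward as they close: fully open they stand 13 mm farther back than shut.
Start: joints at [1.109, 0.241, 0.005, 1.335, 0, 1.571], TCP at [0.223, 0.448, 0.193] pointing down, gripper open.
Joint ranges: [-2.72, 2.72], [-1.05, 1.87], [-1.09, 1.28], [-1.99, 2.15], [-1.42, 1.44], [-3.14, 3.14]. Speed limits (rad/s): [2.79, 2.79, 3.14, 3.14, 3.14, 3.14].

### API

Orientations are given as a unit quaternion [x, y, z, w].
In Python, from workcell import bot gives the robot as it stands.
- The arm moves only by the tool move_arm, never from a script. Its argument "motion" is a list of rows, each an object of numbers: "x", "y", "z": the shift along the tool's x, y, z in cm; "yaw": the turn about the tool's z in degrees. A call has 1 to 20 rows; each row is the pose to reach, as a shift and turn from the pose commanded when the call began, along the tool's axes at that moment; what a row does not reach only later rows make up. A row lasts 1/8 s, in which the tool goes at most 62.5 mm and 10.7 degrees, less where a joint would pass 70% of its speed; a pose out of reach is approached as far as the arm can. A call with a gripper value outside its range is refused whole. "gripper" is the opening, from -1 (shut) to 1 (fully open), set as the call begins (left out, the last holds). The fingers move at their own pace and stop on an object; the grip force is fixed at half the most. Time passes only in rows, so rows that repeat a pose let the fingers close. It gives the time, the measured TCP pose, the force, the opening and the grip force at its end, in the units of the state.
- bot.get_obs(): the state, without advancing time (a new reading comes with each control period).
- bot.camera(name): name is "scene" or "top" or "wrist"; returns the picture (480x640x3 uint8, blue, green, red); there is no depth.
- bot.camera_model(name): a dict with "K" (3x3 intrinsics, pixels), "world_from_camera" (4x4, takes a point from camera to world coordinates). Camera axes: x right, y down, z forward; pixel columns grow to the right and rows downward; lengths in m; the calibration is good to about 2 mm. A picture is of the moment at which its call begins: read the wrist's pose just before it. camera_model takes no time and is no camera call; for the wrist camera it gives the pose at the moment of the call.
- bot.job_done(): hands the job in; it is judged then, once.
Trained networks look in the newest picture that a camera, given by its name, has taken for a name from the list of things; names that differ only in an ending like _2 or _b are one class to them, and where a whole thing is asked for, a point or a joint stands for the part that bears it (a point fixed in the world has none). Each returns a list of dicts, best first, with "score" (0 to 1); they miss things now and then, are a little off and sometimes report something else, mostly with a low value. They report only what shows in the picture. A call takes as long as a camera call. They do not tell look-alikes from the thing itself.
- bot.cut_out(camera, name): "mask" (480x640 bool, what is visible of it) and "centre" ([row, column] in pixels, amid what is visible of it).
The state is a dict: "clock": time; "joint_pos": joint angles; "joint_vel": joint speeds; "tau": joint torques, N m; "eef_pos": TCP position; "tool_rot": TCP orientation; "ft_force": force on the tool from outside, world axes, zero at the start; "ft_torque": the same for the moment, N m; "grip_width": finger opening in m; "grasp_force": force on a finger pad.
Only numpy, scipy, OpenCV 4.12 (cv2) and the standard library are available. Lean on these libraries where they do the work, as an engineer would, in place of code of your own. Each camera call takes 0.05 s, during which the arm holds its last target. There are 200 camera calls.

## Working session

There is one attempt and no reset: what is moved stays moved. The work goes in short steps, Python scripts to look and compute and a tool call to move; the robot and the scene stay as the last step left them, time stands still between calls to the robot, and variables do not carry over. Pictures are saved under pics/ and viewed, at most 10 in all, crops included, and the job is handed in when it is done.

Besides the shell and the picture viewer there is one more tool, called after "Call:" by a JSON object that holds its "name" and its "arguments". move_arm: Moves the arm, as the interface text tells. Its arguments: {"type":"object","properties":{"motion":{"type":"array"},"gripper":{"type":"number"}},"required":["motion"]}

```bash
mkdir -p pics; ls
python3 - <<'E'
from workcell import bot
import cv2,numpy as np
o=bot.get_obs();print(o['clock'],o['eef_pos'],o['tool_rot'],o['grip_width'])
a=bot.camera('top');b=bot.camera('scene')
cv2.imwrite('pics/top.png',a);cv2.imwrite('pics/scene.png',b)
for c in ('top','scene'):
  m=bot.camera_model(c);print(c,np.round(m['K'],1).tolist(),np.round(m['world_from_camera'],4).tolist())
for c in ('top','scene'):
  for n in ('movement','holder','small_movement','jaw'):
    print(c,n,[(round(float(d['score']),2),np.round(d['centre']).tolist(),int(d['mask'].sum())) for d in bot.cut_out(c,n)])
E
```

```text
pics
0.0 [0.22244257 0.44696742 0.19181528] [ 2.28845755e-01  9.73462115e-01 -1.03337091e-03 -2.51952572e-04] 0.0855502592922414
top [[612.2, 0.0, 321.6], [0.0, 612.2, 247.8], [0.0, 0.0, 1.0]] [[-0.0244, -0.9823, 0.1858, 0.3897], [-0.9994, 0.0192, -0.0298, -0.001], [0.0257, -0.1864, -0.9821, 0.8527], [0.0, 0.0, 0.0, 1.0]]
scene [[558.6, 0.0, 316.7], [0.0, 558.6, 238.2], [0.0, 0.0, 1.0]] [[-0.0174, 0.5461, -0.8375, 1.2991], [0.9998, 0.006, -0.0169, 0.0123], [-0.0042, -0.8377, -0.5462, 0.5673], [0.0, 0.0, 0.0, 1.0]]
top movement [(0.88, [243.0, 471.0], 1639), (0.84, [339.0, 382.0], 1792)]
top holder [(0.64, [200.0, 160.0], 7584)]
top small_movement [(0.66, [189.0, 392.0], 1012)]
top jaw [(0.69, [197.0, 154.0], 1218)]
scene movement [(0.73, [235.0, 202.0], 725), (0.7, [273.0, 173.0], 1161), (0.55, [229.0, 263.0], 788)]
scene holder [(0.59, [308.0, 450.0], 4839)]
scene small_movement [(0.75, [307.0, 234.0], 807)]
scene jaw [(0.91, [280.0, 446.0], 1029)]
```

View pics/top.png

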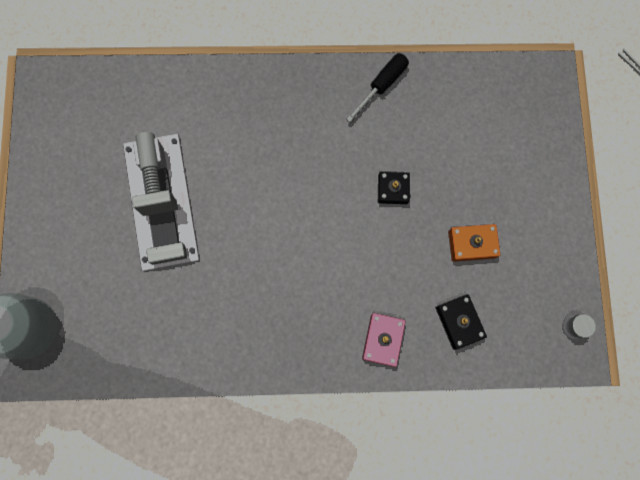

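View pics/scene.png

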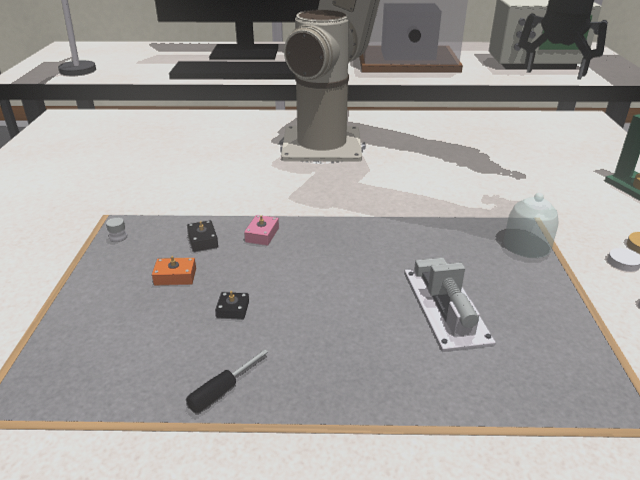

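Candidates in the top image (col,row): black oblong (463,321), orange (474,242), pink (384,339), small black square (394,187). By the description I choose the black oblong at (463,321). There is also a glass dome at (30,330) that the arm has to stay clear of.

```bash
cat > h.py <<'E'
import numpy as np,cv2
from workcell import bot
def proj(m,uv,z):
    K=m['K'];T=np.array(m['world_from_camera'])
    uv=np.atleast_2d(np.array(uv,float))
    d=np.c_[uv,np.ones(len(uv))]@np.linalg.inv(K).T@T[:3,:3].T
    return T[:3,3]+d*((z-T[2,3])/d[:,2])[:,None]
def pix(m,P):
    T=np.linalg.inv(m['world_from_camera']);c=np.atleast_2d(P)@T[:3,:3].T+T[:3,3]
    q=c@np.array(m['K']).T;return q[:,:2]/q[:,2:]
E
python3 - <<'E'
from h import *
im=cv2.imread('pics/top.png');m=bot.camera_model('top')
g=im.max(2)
k=np.zeros(g.shape,np.uint8);k[285:360,428:495]=1
msk=((g<45)&(k>0)).astype(np.uint8)
msk=cv2.morphologyEx(msk,cv2.MORPH_CLOSE,np.ones((7,7)))
c=max(cv2.findContours(msk,0,1)[0],key=cv2.contourArea).reshape(-1,2)
P=proj(m,c,0.024)[:,:2]
r=cv2.minAreaRect((P*1000).astype(np.float32));print('mov',r)
b=cv2.boxPoints(r);print(b.round())
# holder plate
k[:]=0;k[125:280,115:210]=1
msk=((im.min(2)>150)&(k>0)).astype(np.uint8)
c=cv2.findContours(msk,0,1)[0];c=np.vstack([x.reshape(-1,2) for x in c if cv2.contourArea(x)>30])
P=proj(m,c,0.008)[:,:2];r=cv2.minAreaRect((P*1000).astype(np.float32));print('hold',r,cv2.boxPoints(r).round())
print(proj(m,[[124,142],[178,134],[199,262],[142,271]],.008).round(4))
for n,p in dict(dome=[30,330],domeR=[64,330],domeB=[25,370],domeT=[40,290]).items(): print(n,proj(m,p,0.0).round(3))
ms=bot.camera_model('scene');print('dome scene',proj(ms,[530,253],0).round(3),proj(ms,[500,240],0).round(3))
v=np.hstack([cv2.resize(im[280:365,420:505],(400,400),interpolation=2),cv2.resize(im[125:280,85:240],(400,400),interpolation=2)])
cv2.imwrite('pics/crop1.png',v)
E
```

```text
mov ((440.7513732910156, -211.99505615234375), (63.31742477416992, 49.00798034667969), 19.995105743408203)
[[ 403. -200.]
 [ 419. -246.]
 [ 479. -224.]
 [ 462. -178.]]
hold ((622.818359375, 200.97454833984375), (188.1391143798828, 78.39391326904297), 9.8862886428833) [[523. 223.]
 [537. 146.]
 [722. 179.]
 [709. 256.]]
[[0.7101 0.2542 0.008 ]
 [0.7212 0.1771 0.008 ]
 [0.5328 0.1445 0.008 ]
 [0.5217 0.2229 0.008 ]]
dome [[0.445 0.374 0.   ]]
domeR [[0.443 0.328 0.   ]]
domeB [[0.391 0.378 0.   ]]
domeT [[0.499 0.364 0.   ]]
dome scene [[0.473 0.376 0.   ]] [[0.431 0.333 0.   ]]
```

View pics/crop1.png

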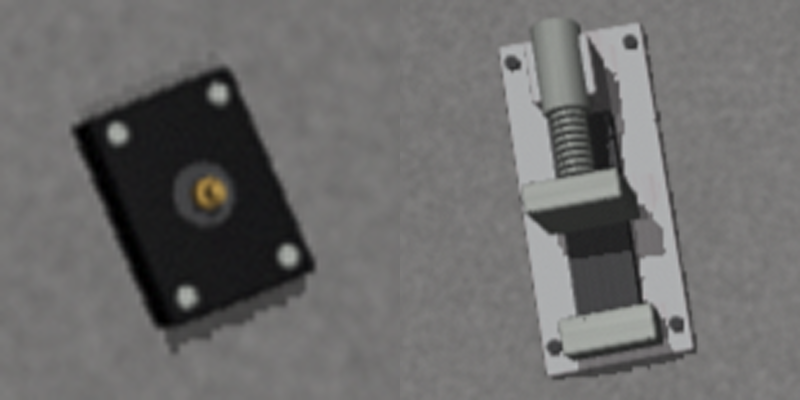

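Crop shows the black oblong movement with shaft near (205,193) and the holder with tall sprung jaw at (575,195) and low fixed jaw at (608,330). The choice is confirmed.

```bash
cat >> h.py <<'E'
from scipy.spatial.transform import Rotation as R
def go(x,y,z,hy):
    "shift (cm, tool axes) and yaw (deg) to TCP x,y,z with tool-y heading hy deg"
    o=bot.get_obs();r=R.from_quat(o['tool_rot']);M=r.as_matrix()
    d=M.T@(np.array([x,y,z])-o['eef_pos'])*100
    h=np.degrees(np.arctan2(M[1,1],M[0,1]))
    print('t',o['clock'],'eef',np.round(o['eef_pos'],4),'hy',round(h,2),'shift',d.round(2),'yaw',round(-((hy-h+180)%360-180),2),'q',np.round(o['joint_pos'],2),'w',round(o['grip_width'],4),'F',np.round(o['ft_force'],1))
E
python3 - <<'E'
from h import *
m=bot.camera_model('top');print(proj(m,[463.6,321],.024))
go(.44,-.213,.17,110)
E
```

```text
[[ 0.44176205 -0.21620917  0.024     ]]
t 0.5 eef [0.2228 0.4476 0.1927] hy 63.54 shift [-48.88 -49.46   2.27] yaw -46.46 q [1.11 0.24 0.   1.34 0.   1.57] w 0.0854 F [-0.5 -1.2  0. ]
```

Call:
{"name": "move_arm", "arguments": {"motion": [{"x": -48.9, "y": -49.5, "z": 2.3, "yaw": -46}, {"x": -48.9, "y": -49.5, "z": 2.3, "yaw": -46}, {"x": -48.9, "y": -49.5, "z": 2.3, "yaw": -46}, {"x": -48.9, "y": -49.5, "z": 2.3, "yaw": -46}, {"x": -48.9, "y": -49.5, "z": 2.3, "yaw": -46}, {"x": -48.9, "y": -49.5, "z": 2.3, "yaw": -46}, {"x": -48.9, "y": -49.5, "z": 2.3, "yaw": -46}, {"x": -48.9, "y": -49.5, "z": 2.3, "yaw": -46}, {"x": -48.9, "y": -49.5, "z": 2.3, "yaw": -46}, {"x": -48.9, "y": -49.5, "z": 2.3, "yaw": -46}, {"x": -48.9, "y": -49.5, "z": 2.3, "yaw": -46}, {"x": -48.9, "y": -49.5, "z": 2.3, "yaw": -46}, {"x": -48.9, "y": -49.5, "z": 2.3, "yaw": -46}, {"x": -48.9, "y": -49.5, "z": 2.3, "yaw": -46}], "gripper": 1}}

```text
clock: 2.25
eef_pos: [0.4395, -0.213, 0.1695]
tool_rot: [-0.17, 0.986, 0.0, -0.0]
ft_force: [0.6, 0.7, -0.0]
grip_width: 0.0861
grasp_force: 0.0
```

Run:
```python
from h import *
go(.441,-.214,.17,110)
m=bot.camera_model('wrist');im=bot.camera('wrist');cv2.imwrite('pics/w1.png',im)
for d in bot.cut_out('wrist','movement'): 
  c=cv2.findContours(d['mask'].astype(np.uint8),0,1)[0];c=max(c,key=cv2.contourArea).reshape(-1,2)
  P=proj(m,c,.024)[:,:2]*1000
  print(d['score'],np.round(d['centre']),im[d['mask']].mean(0).round(),cv2.minAreaRect(P.astype(np.float32)))
```

```text
t 2.25 eef [ 0.4395 -0.213   0.1695] hy 109.53 shift [-0.1  -0.14 -0.05] yaw -0.47 q [-0.45  0.23 -0.07  1.27  0.   -0.79] w 0.0861 F [ 0.6  0.7 -0. ]
0.9 [296. 258.] [ 43.  98. 179.] ((543.488525390625, -241.85226440429688), (55.99990463256836, 64.5495834350586), 3.614187717437744)
0.82 [199. 322.] [39. 41. 41.] ((437.2701110839844, -216.18235778808594), (66.47356414794922, 45.661964416503906), 20.03011131286621)
0.76 [216. 439.] [151. 129. 191.] ((416.3304138183594, -112.52716827392578), (54.1240119934082, 65.25204467773438), 76.21517181396484)
```

View pics/w1.png

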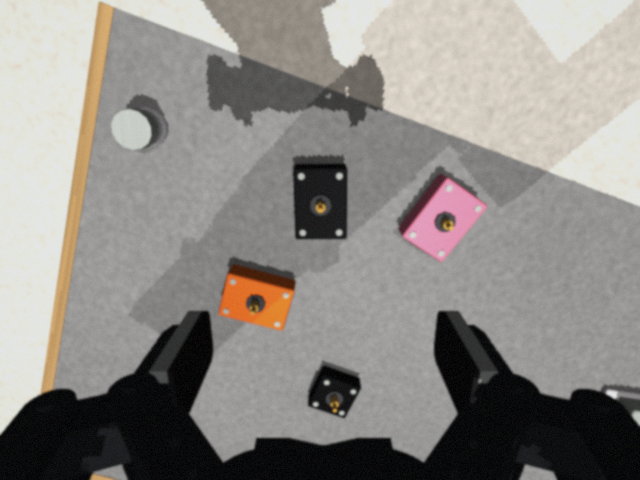

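Wrist view: black oblong centred at (321,200), lined up with the fingers. Pink at (445,220) and orange at (257,298) stand clear.

Run:
```python
from h import *
go(.4395,-.2157,.003,110)
```

```text
t 2.35 eef [ 0.4397 -0.2123  0.1698] hy 109.61 shift [ 0.13 -0.32 16.68] yaw -0.39 q [-0.45  0.23 -0.07  1.27  0.   -0.79] w 0.0852 F [ 0.1 -0.4  0.5]
```

Call:
{"name": "move_arm", "arguments": {"motion": [{"x": 0.1, "y": -0.3, "z": 4, "yaw": -0.4}, {"x": 0.1, "y": -0.3, "z": 9, "yaw": -0.4}, {"x": 0.1, "y": -0.3, "z": 13, "yaw": -0.4}, {"x": 0.1, "y": -0.3, "z": 15.5, "yaw": -0.4}, {"x": 0.1, "y": -0.3, "z": 16.6, "yaw": -0.4}, {"x": 0.1, "y": -0.3, "z": 16.6, "yaw": -0.4}], "gripper": 0.7}}

```text
clock: 3.1
eef_pos: [0.44, -0.2158, 0.0038]
tool_rot: [-0.174, 0.985, 0.0, -0.0]
ft_force: [-0.1, -0.2, 0.2]
grip_width: 0.0728
grasp_force: 0.0
```

Call:
{"name": "move_arm", "arguments": {"motion": [{"z": 0}, {"z": 0}, {"z": 0}, {"z": 0}, {"z": 0}, {"z": 0}], "gripper": -1}}

```text
invalid input at $.motion[0]: expected keys x, y, z, yaw
```

Call:
{"name": "move_arm", "arguments": {"motion": [{"x": 0, "y": 0, "z": 0, "yaw": 0}, {"x": 0, "y": 0, "z": 0, "yaw": 0}, {"x": 0, "y": 0, "z": 0, "yaw": 0}, {"x": 0, "y": 0, "z": 0, "yaw": 0}, {"x": 0, "y": 0, "z": 0, "yaw": 0}, {"x": 0, "y": 0, "z": 0, "yaw": 0}], "gripper": -1}}

```text
clock: 3.85
eef_pos: [0.44, -0.2166, 0.0037]
tool_rot: [-0.173, 0.985, 0.0, -0.0]
ft_force: [-0.3, -0.5, 0.5]
grip_width: -0.0003
grasp_force: 0.0
```

It closed on nothing, so I look.

Run:
```python
from h import *
m=bot.camera_model('wrist');im=bot.camera('wrist');t=bot.camera('top');s=bot.camera('scene')
cv2.imwrite('pics/w2.png',np.hstack([im[::1,::1][:, :],]))
v=np.hstack([cv2.resize(t[230:400,370:570],(400,340)),cv2.resize(s[180:350,100:300],(400,340))]);cv2.imwrite('pics/v2.png',v)
go(.44,-.2157,.1,110)
```

```text
t 4.0 eef [ 0.44   -0.2166  0.0037] hy 109.94 shift [-0.03  0.08 -9.63] yaw -0.06 q [-0.46  0.39 -0.32  0.86  0.   -0.81] w -0.0001 F [-0.3 -0.4 -0.3]
```

View pics/v2.png

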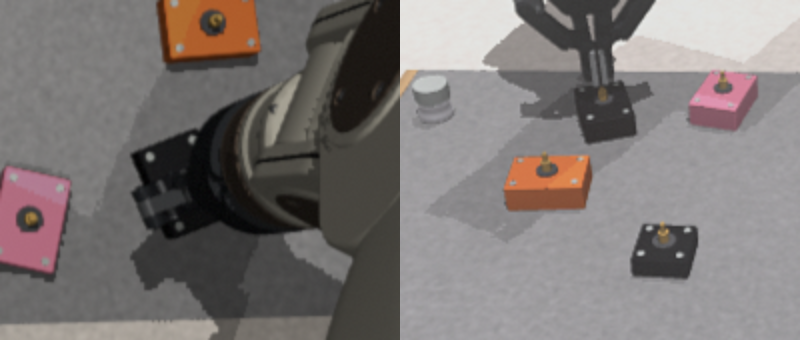

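View pics/w2.png

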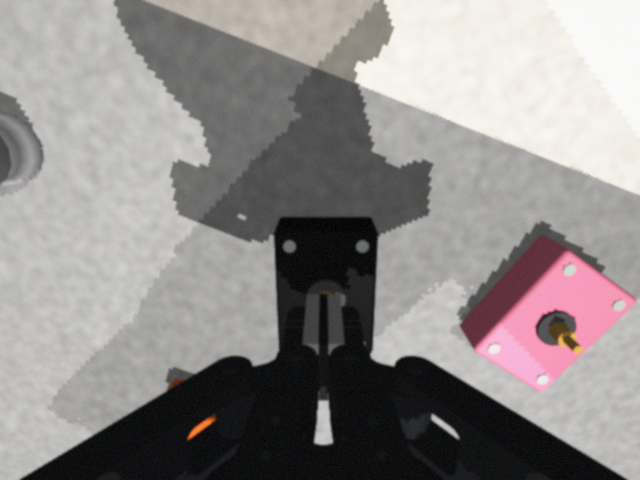

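The wrist view shows the shut fingers at (325,320), right at the shaft and apparently above the box top, though the TCP reads z=4 mm. I check the height geometry.

Run:
```python
from h import *
m=bot.camera_model('wrist');print(np.round(m['world_from_camera'],3).tolist())
o=bot.get_obs();M=R.from_quat(o['tool_rot']).as_matrix()
print('tcp px',pix(m,o['eef_pos']),'grasp px',pix(m,o['eef_pos']-M[:,2]*.019))
for z in(0,.024):
  P=proj(m,[[289,246],[362,246],[275,230],[378,230],[325,295]],z);print(z,P.round(4).tolist(),'scr',np.linalg.norm(P[0]-P[1]).round(4),'wid',np.linalg.norm(P[2]-P[3]).round(4))
mt=bot.camera_model('top');ms=bot.camera_model('scene')
print('top: tcp',pix(mt,o['eef_pos']),' scene',pix(ms,o['eef_pos']),pix(ms,o['eef_pos']+[0,0,.04]))
for d in (.024,.042,0): print(d,'scene mov centre',pix(ms,[.44,-.2157,d]))
print(pix(ms,[[.41,-.226,.024],[.41,-.226,0]]))
```

```text
[[-0.341, 0.89, 0.303, 0.36], [0.94, 0.323, 0.11, -0.246], [-0.0, 0.323, -0.946, 0.185], [0.0, 0.0, 0.0, 1.0]]
tcp px [[323.32614095 277.50851725]] grasp px [[323.34035454 295.07007473]]
0 [[0.4311, -0.2382, 0.0], [0.4186, -0.2036, 0.0], [0.4254, -0.2475, 0.0], [0.4079, -0.1993, 0.0], [0.4509, -0.2117, 0.0]] scr 0.0369 wid 0.0513
0.024 [[0.4219, -0.2392, 0.024], [0.4109, -0.2091, 0.024], [0.4169, -0.2473, 0.024], [0.4017, -0.2053, 0.024], [0.4391, -0.2161, 0.024]] scr 0.0321 wid 0.0446
top: tcp [[460.22557396 323.25385561]]  scene [[202.16447292 239.08009066]] [[199.59187545 220.55443135]]
0.024 scene mov centre [[201.34778061 229.75148137]]
0.042 scene mov centre [[200.18322314 221.33178137]]
0 scene mov centre [[202.86605065 240.72850795]]
[[198.91626943 221.16825849]
 [200.42836099 231.98920813]]
```

Run:
```python
from h import *
w=cv2.imread('pics/w2.png');s=bot.camera('scene')
f=lambda a:cv2.convertScaleAbs(a,alpha=2.0,beta=20)
v=np.hstack([cv2.resize(f(w[200:400,250:400]),(400,533),interpolation=2),cv2.resize(f(s[170:263,167:237]),(400,533),interpolation=2)])
cv2.imwrite('pics/z3.png',v)
```

```text
(no output)
```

View pics/z3.png

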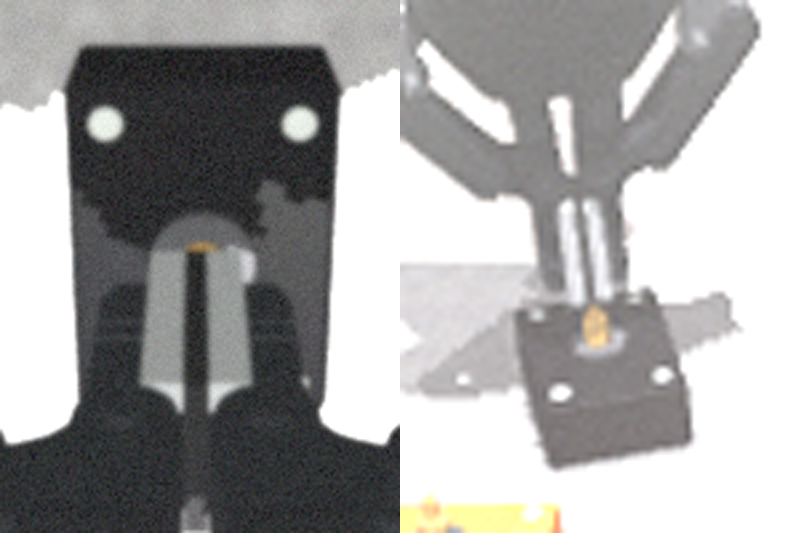

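Run:
```python
from h import *
m=bot.camera_model('wrist');ms=bot.camera_model('scene');o=bot.get_obs();M=R.from_quat(o['tool_rot']).as_matrix()
print(m['K'][0])
for s in np.arange(0,.07,.01):
  a=[o['eef_pos']+M@[x,0,-s] for x in(.011,-.011)]
  print(round(s,3),pix(m,a[0]).round(),pix(ms,a).round(1).tolist())
```

```text
[390.70161152   0.         323.02827536]
0.0 [[323. 258.]] [[201.2, 236.0], [203.2, 242.2]]
0.01 [[323. 265.]] [[200.6, 231.5], [202.5, 237.6]]
0.02 [[323. 274.]] [[200.0, 226.9], [201.9, 233.0]]
0.03 [[323. 284.]] [[199.3, 222.3], [201.2, 228.3]]
0.04 [[323. 295.]] [[198.7, 217.6], [200.6, 223.6]]
0.05 [[323. 308.]] [[198.0, 212.9], [199.9, 218.8]]
0.06 [[323. 322.]] [[197.3, 208.1], [199.2, 214.0]]
0.07 [[323. 338.]] [[196.6, 203.3], [198.6, 209.1]]
```

Both views put the real fingertips 40 mm behind the reported TCP (at z≈0.043, just over the shaft). I allow for that: open, then go down carefully while watching the force.

Call:
{"name": "move_arm", "arguments": {"motion": [{"x": 0, "y": 0, "z": 0, "yaw": 0}, {"x": 0, "y": 0, "z": 0, "yaw": 0}, {"x": 0, "y": 0, "z": 0, "yaw": 0}, {"x": 0, "y": 0, "z": 1, "yaw": 0}, {"x": 0, "y": 0, "z": 2, "yaw": 0}, {"x": 0, "y": 0, "z": 2.5, "yaw": 0}, {"x": 0, "y": 0, "z": 2.5, "yaw": 0}], "gripper": 0.7}}

```text
clock: 4.92
eef_pos: [0.4394, -0.2162, -0.0221]
tool_rot: [-0.173, 0.985, 0.001, -0.001]
ft_force: [-0.0, 0.4, -0.1]
grip_width: 0.0726
grasp_force: 0.0
```

Call:
{"name": "move_arm", "arguments": {"motion": [{"x": 0, "y": 0, "z": 0.7, "yaw": 0}, {"x": 0, "y": 0, "z": 1.3, "yaw": 0}, {"x": 0, "y": 0, "z": 1.3, "yaw": 0}], "gripper": 0.7}}

```text
clock: 5.3
eef_pos: [0.4395, -0.2163, -0.0349]
tool_rot: [-0.173, 0.985, 0.0, -0.0]
ft_force: [-0.0, -0.6, 0.0]
grip_width: 0.0722
grasp_force: 0.0
```

Call:
{"name": "move_arm", "arguments": {"motion": [{"x": 0, "y": 0, "z": 0, "yaw": 0}, {"x": 0, "y": 0, "z": 0, "yaw": 0}, {"x": 0, "y": 0, "z": 0, "yaw": 0}, {"x": 0, "y": 0, "z": 0, "yaw": 0}, {"x": 0, "y": 0, "z": 0, "yaw": 0}], "gripper": -1}}

```text
clock: 5.92
eef_pos: [0.4406, -0.2168, -0.0338]
tool_rot: [-0.173, 0.985, -0.0, 0.0]
ft_force: [-1.2, -0.4, 5.6]
grip_width: 0.0443
grasp_force: 63.1
```

Gripped at 44 mm with 63 N. I lift it and carry it to a standoff over the fixed jaw.

Run:
```python
from h import *
a=np.radians(9.75);x=-.078
go(.622+x*np.cos(a),.2005+x*np.sin(a),.10-.034,99.75)
```

```text
t 5.925 eef [ 0.4406 -0.2168 -0.0338] hy 109.94 shift [-23.62  34.41  -9.99] yaw 10.19 q [-0.46  0.45 -0.36  0.77  0.   -0.81] w 0.0443 F [-1.2 -0.4  5.6]
```

Call:
{"name": "move_arm", "arguments": {"motion": [{"x": 0, "y": 0, "z": -2, "yaw": 0}, {"x": 0, "y": 0, "z": -6, "yaw": 0}, {"x": -1, "y": 1.5, "z": -10, "yaw": 0}, {"x": -3.5, "y": 5, "z": -10, "yaw": 2}, {"x": -6.5, "y": 9.5, "z": -10, "yaw": 4}, {"x": -9.5, "y": 14, "z": -10, "yaw": 6}, {"x": -12.5, "y": 18.3, "z": -10, "yaw": 8}, {"x": -15.5, "y": 22.6, "z": -10, "yaw": 10.2}, {"x": -18.5, "y": 27, "z": -10, "yaw": 10.2}, {"x": -21.5, "y": 31.3, "z": -10, "yaw": 10.2}, {"x": -23, "y": 33.5, "z": -10, "yaw": 10.2}, {"x": -23.6, "y": 34.4, "z": -10, "yaw": 10.2}, {"x": -23.6, "y": 34.4, "z": -10, "yaw": 10.2}, {"x": -23.6, "y": 34.4, "z": -10, "yaw": 10.2}]}}

```text
clock: 7.68
eef_pos: [0.544, 0.1859, 0.0654]
tool_rot: [-0.084, 0.996, -0.0, -0.001]
ft_force: [0.2, 0.3, -1.0]
grip_width: 0.0446
grasp_force: 62.4
```

Run:
```python
from h import *
a=np.radians(9.75);x=-.078
go(.622+x*np.cos(a),.2005+x*np.sin(a),.042-.034,99.75)
m=bot.camera_model('wrist');w=bot.camera('wrist');t=bot.camera('top')
cv2.imwrite('pics/w4.png',w);cv2.imwrite('pics/t4.png',t)
o=bot.get_obs()
v=np.hstack([cv2.resize(w,(533,400)),cv2.resize(t[110:310,70:203],(266,400))]);cv2.imwrite('pics/v4.png',v)
```

```text
t 7.675 eef [0.544  0.1859 0.0654] hy 99.66 shift [-0.14  0.12  5.74] yaw -0.09 q [ 0.33  0.47 -0.    1.1  -0.    0.16] w 0.0446 F [ 0.2  0.3 -1. ]
```

View pics/v4.png

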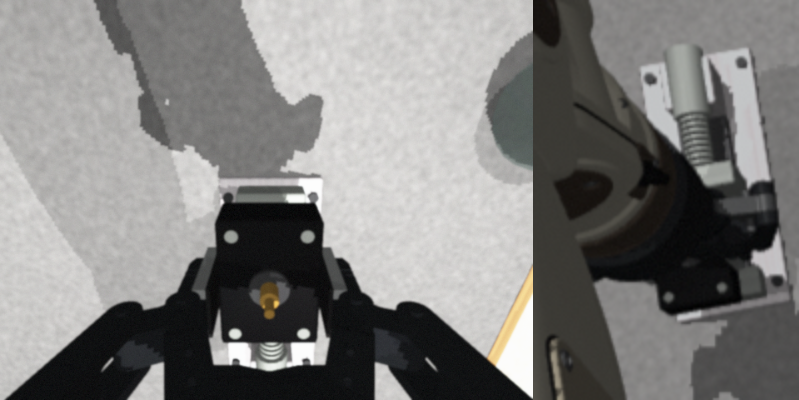

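Wrist view: movement held square and level between the fingers (centre (270,290) in the crop), with the plate's near edge at (219–322,180) behind it. Numbers next.

Run:
```python
from h import *
w=cv2.imread('pics/w4.png');m=bot.camera_model('wrist');o=bot.get_obs()
g=cv2.cvtColor(w,6)
print(g[222:236:2,255:300:4][0],)
# screws (bright blobs) on movement
x=(g>140).astype(np.uint8);n,l,st,ce=cv2.connectedComponentsWithStats(x[260:420,260:400])
S=[(c+[260,260]) for s,c in zip(st[1:],ce[1:]) if 40<s[4]<500];print(np.round(S,1))
M=R.from_quat(o['tool_rot']).as_matrix()
P=proj(m,S,o['eef_pos'][2]+.034+.024+.0005)
print(((P-o['eef_pos'])@M*1000).round(1))
# plate near edge: columns where brightness high on row ~220
for r in(216,218,220,222,224): 
  print(r,''.join('#' if v>235 else '+' if v>200 else '.' for v in g[r,250:400]))
print(((proj(m,[[264,216],[387,216]],.008)-o['eef_pos'])@M*1000).round(1))
a=np.radians(9.75);C=np.array([.622,.2005]);d=(o['eef_pos'][:2]-C);print('local',d@[np.cos(a),np.sin(a)],d@[-np.sin(a),np.cos(a)])
# plate from top
t=cv2.imread('pics/top.png');mt=bot.camera_model('top')
```

```text
[214 216 179 197 203 180 190 190 181 166 166 154]
[[393.7 278.4]
 [277.  283.8]
 [369.  283.8]
 [281.9 400.3]
 [364.1 400.2]
 [325.3 412.3]
 [326.1 416.6]]
[[ 27.1  23.9 -58.5]
 [ 25.  -16.5 -58.5]
 [ 25.   15.4 -58.5]
 [-24.9 -16.4 -58.5]
 [-24.9  15.5 -58.5]
 [-30.8   0.4 -58.5]
 [-32.9   0.7 -58.5]]
216 +++++++++++...............................................................................................+++############################+++++++++++++
218 ++++++++++++......++++...................................+...................................+++++......+++++############################+++++++++++++
220 ++++++++++++++.....+++++...........+.........................................................+++++.......++++############################+++++++++++++
222 ++++++++++++......++++......................................................................................+++##########################+++++++++++++
224 +++++++++++.......................................................................................................#######################+++++++++++++
[[ 15.7 -38.1  57.7]
 [ 15.7  40.1  57.7]]
local -0.07898980688361837 -0.0012259405520801785
```

Movement is centred in the tool to within 0.5 mm; TCP is at holder x ≈ -79 mm and needs +1.5 mm sideways. Lower to underside ≈42 mm, then push the jaw back.

Call:
{"name": "move_arm", "arguments": {"motion": [{"x": 0, "y": 0.15, "z": 2, "yaw": 0}, {"x": 0, "y": 0.15, "z": 4.5, "yaw": 0}, {"x": 0, "y": 0.15, "z": 5.7, "yaw": 0}, {"x": -1, "y": 0.15, "z": 5.7, "yaw": 0}, {"x": -2, "y": 0.15, "z": 5.7, "yaw": 0}, {"x": -2.5, "y": 0.15, "z": 5.7, "yaw": 0}, {"x": -3, "y": 0.15, "z": 5.7, "yaw": 0}, {"x": -3.5, "y": 0.15, "z": 5.7, "yaw": 0}, {"x": -4, "y": 0.15, "z": 5.7, "yaw": 0}, {"x": -4.4, "y": 0.15, "z": 5.7, "yaw": 0}, {"x": -4.7, "y": 0.15, "z": 5.7, "yaw": 0}, {"x": -4.7, "y": 0.15, "z": 5.7, "yaw": 0}, {"x": -4.7, "y": 0.15, "z": 5.7, "yaw": 0}]}}

```text
clock: 9.4
eef_pos: [0.5888, 0.1965, 0.0084]
tool_rot: [-0.085, 0.996, -0.0, -0.002]
ft_force: [-6.3, -1.3, 1.4]
grip_width: 0.0445
grasp_force: 62.7
```

Run:
```python
from h import *
a=np.radians(9.75);C=np.array([.622,.2005]);o=bot.get_obs();d=(o['eef_pos'][:2]-C);print('local',d@[np.cos(a),np.sin(a)],d@[-np.sin(a),np.cos(a)])
go(*o['eef_pos'][:2],.018-.034,99.75)
m=bot.camera_model('wrist');w=bot.camera('wrist');cv2.imwrite('pics/w5.png',w)
cv2.imwrite('pics/w5c.png',cv2.resize(w[180:480,200:450],(666,600)) if 0 else w)
g=cv2.cvtColor(w,6);x=(g>120).astype(np.uint8);n,l,st,ce=cv2.connectedComponentsWithStats(x[260:420,260:400])
S=[(c+[260,260]) for s,c in zip(st[1:],ce[1:]) if 40<s[4]<500]
M=R.from_quat(o['tool_rot']).as_matrix()
print(((proj(m,S,o['eef_pos'][2]+.0585)-o['eef_pos'])@M*1000).round(1))
```

```text
local -0.03340354579205316 0.001679955333337286
t 9.4 eef [0.5888 0.1965 0.0084] hy 99.77 shift [-0.01  0.    2.44] yaw 0.02 q [0.32 0.61 0.07 1.04 0.   0.15] w 0.0445 F [-6.3 -1.3  1.4]
[[ 26.9  23.7 -58.4]
 [ 25.1 -16.5 -58.4]
 [ 25.1  15.4 -58.4]
 [ -7.6   2.8 -58.5]
 [-17.7 -23.9 -58.6]
 [-24.8 -16.4 -58.6]
 [-24.7  15.5 -58.6]]
```

View pics/w5.png

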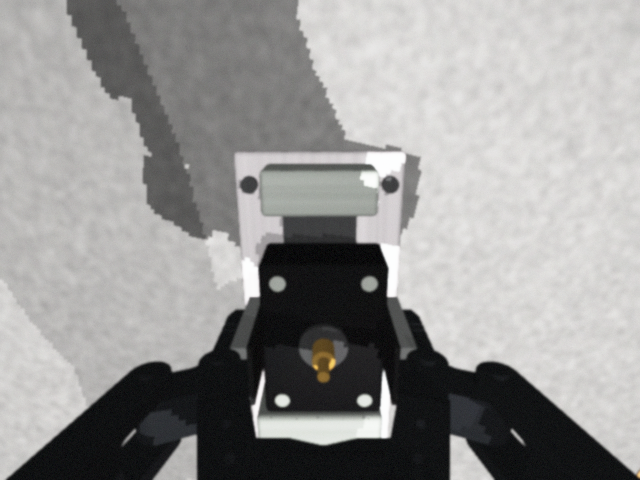

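Fixed jaw top seen at (261–378,168–215), plate corners (235,153),(405,153), movement screws intact at (278,284),(369,284); the sprung jaw is pushed back behind (5–6 N). Check fixed-jaw clearance and centring.

Run:
```python
from h import *
m=bot.camera_model('wrist');o=bot.get_obs();M=R.from_quat(o['tool_rot']).as_matrix()
f=lambda p,z:((proj(m,p,z)-o['eef_pos'])@M*1000).round(1).tolist()
print('plate',f([[235,153],[405,153]],.008));print('jaw top face edge',f([[261,196],[378,196],[262,215],[377,215]],.030));print('holes',f([[249,185],[390,185]],.008),'seat',f([[283,225],[356,225]],.018))
```

```text
plate [[62.4, -41.0, 0.6], [62.4, 37.1, 0.6]]
jaw top face edge [[47.4, -26.5, -21.5], [47.4, 22.5, -21.5], [39.1, -26.4, -21.5], [39.2, 22.4, -21.5]]
holes [[47.5, -35.4, 0.5], [47.5, 31.0, 0.5]] seat [[30.9, -19.0, -9.5], [30.9, 14.7, -9.5]]
```

Holder centreline is 1.5 mm to tool -y of the movement. Correct that, then lower to just touch the seat.

Call:
{"name": "move_arm", "arguments": {"motion": [{"x": 0, "y": -0.15, "z": 0, "yaw": 0}, {"x": 0, "y": -0.15, "z": 0.6, "yaw": 0}, {"x": 0, "y": -0.15, "z": 1.2, "yaw": 0}, {"x": 0, "y": -0.15, "z": 1.8, "yaw": 0}, {"x": 0, "y": -0.15, "z": 2.2, "yaw": 0}, {"x": 0, "y": -0.15, "z": 2.4, "yaw": 0}, {"x": 0, "y": -0.15, "z": 2.4, "yaw": 0}]}}

```text
clock: 10.32
eef_pos: [0.5888, 0.195, -0.0157]
tool_rot: [-0.085, 0.996, -0.0, -0.002]
ft_force: [-6.9, -1.7, 2.8]
grip_width: 0.0445
grasp_force: 62.8
```

Call:
{"name": "move_arm", "arguments": {"motion": [{"x": 0.1, "y": 0, "z": 0.1, "yaw": 0}, {"x": 0.3, "y": 0, "z": 0.1, "yaw": 0}, {"x": 0.5, "y": 0, "z": 0.1, "yaw": 0}, {"x": 0.5, "y": 0, "z": 0.1, "yaw": 0}]}}

```text
clock: 10.82
eef_pos: [0.586, 0.1945, -0.0157]
tool_rot: [-0.085, 0.996, 0.0, 0.0]
ft_force: [-4.9, -0.9, 5.4]
grip_width: 0.045
grasp_force: 63.1
```

Call:
{"name": "move_arm", "arguments": {"motion": [{"x": 0.1, "y": 0, "z": 0, "yaw": 0}, {"x": 0.2, "y": 0, "z": 0, "yaw": 0}, {"x": 0.2, "y": 0, "z": 0, "yaw": 0}, {"x": 0.2, "y": 0, "z": 0, "yaw": 0}]}}

```text
clock: 11.32
eef_pos: [0.5847, 0.1943, -0.0158]
tool_rot: [-0.085, 0.996, 0.0, 0.001]
ft_force: [-2.7, -0.5, 5.6]
grip_width: 0.0443
grasp_force: 63.2
```

At holder x ≈ -38 mm and the fixed jaw is taking load; release.

Call:
{"name": "move_arm", "arguments": {"motion": [{"x": 0, "y": 0, "z": 0, "yaw": 0}, {"x": 0, "y": 0, "z": 0, "yaw": 0}, {"x": 0, "y": 0, "z": 0, "yaw": 0}, {"x": 0, "y": 0, "z": 0, "yaw": 0}], "gripper": 0.7}}

```text
clock: 11.82
eef_pos: [0.5842, 0.1941, -0.0164]
tool_rot: [-0.085, 0.996, -0.0, 0.0]
ft_force: [0.6, 0.2, 0.3]
grip_width: 0.0728
grasp_force: 0.0
```

Call:
{"name": "move_arm", "arguments": {"motion": [{"x": 0, "y": 0, "z": -1, "yaw": 0}, {"x": 0, "y": 0, "z": -4, "yaw": 0}, {"x": 0, "y": 0, "z": -8, "yaw": 0}, {"x": 0, "y": 0, "z": -12, "yaw": 0}, {"x": 2, "y": 0, "z": -15, "yaw": 0}, {"x": 4, "y": 0, "z": -16, "yaw": 0}, {"x": 4, "y": 0, "z": -16, "yaw": 0}]}}

```text
clock: 12.7
eef_pos: [0.5447, 0.1875, 0.1461]
tool_rot: [-0.085, 0.996, 0.0, 0.002]
ft_force: [0.5, -0.3, 0.2]
grip_width: 0.0731
grasp_force: 0.0
```

Run:
```python
from h import *
m=bot.camera_model('wrist');w=bot.camera('wrist');s=bot.camera('scene');cv2.imwrite('pics/w6.png',w)
v=np.hstack([cv2.resize(w[100:400,170:470],(400,400)),cv2.resize(s[230:360,390:520],(400,400))]);cv2.imwrite('pics/v6.png',v)
```

```text
(no output)
```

View pics/v6.png

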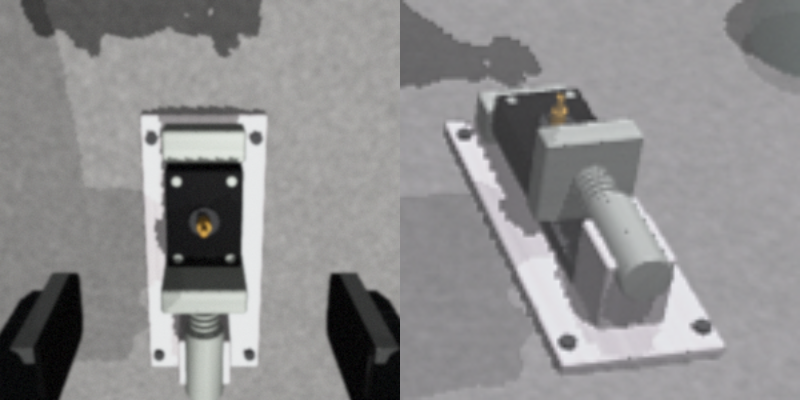

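The movement is clamped flat between the jaws: box at (166–242,163–265), jaws centred at column 204, the same as the box. The gripper is clear, so I hand in.

```bash
python3 -c "
from workcell import bot
print(bot.job_done())"
```

```text
the job is handed in; nothing more can be done
None
```

The black oblong movement is clamped flat and centred in the holder with its shaft up, the small square movement was left untouched, and the job was handed in at about 12.8 s; the first grasp closed on nothing because the real fingertips sit about 40 mm behind the reported TCP, and I allowed for that afterwards.

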